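Set the parts feeder to wing nuts

TASK

Set the small-parts feeder to wing nuts: with the fingertips, push the upright fin of its rotary selector round until the pointer points squarely at the wing nut sample, then press the feed button at the front of the feeder all the way down for a moment and let it spring back. Only push, gently: do not pinch the fin, do not press the button before the selector is set, and leave the other things on the bench where they are.

Things in the scene. Friction and masses are not known exactly. Their poses are not given: they have to be found in the camera images.
- feeder: Parts feeder fixed to the bench: a flat grey box 200 (x) x 190 (y) x 30 mm high with a small catch tray on its left side, out to y = 130 mm. Origin on the selector's turning axis, at bench level; the front edge lies 105 mm toward its -x (toward the robot), the back edge 95 mm toward +x.
- sample_ring (a point): Middle of the feeder's top, 30 mm above the bench. Six steel samples stand on black discs (28 mm diameter, 3 mm thick) on a circle of 72 mm radius round it, 0.9, 1.6 and 2.3 rad to either side of the front: hex nut, flat washer, wing nut, cap screw head up, lying pin, ball. Which stands where changes. All stay below 52 mm above the bench.
- selector: Rotary selector: black disc, 80 mm diameter, upper face 38 mm above the bench, hub (radius 10 mm) to 44 mm, aluminium pointer nose out to 54 mm radius, upright fin. Origin on the axis, z up; fin and pointer lie toward its -x. No clicks; stays where left (about 1.5 N at the fin turns it). Starts within 0.35 rad of the feeder's front, turns 2.6 rad to stops either way from the front: it cannot pass the back.
- fin (a point): Centre of the selector's upright fin, 40 mm from the axis, 52 mm above the bench: a bare aluminium plate 20 mm long (radially, from 30 to 50 mm radius), 6 mm thick, its top 68 mm above the bench. Push on its flat side.
- pointer_aim (a point): The spot the pointer points at: in line with fin and pointer, 72 mm from the axis, where the middle of a sample's disc lies when it is pointed at. Turns with the selector.
- wing_nut (a point): Middle of the disc that carries the wing nut sample (a steel boss of 13 mm diameter with two wings rising outward, 29 mm over the wings, top 18 mm above the feeder's top), 33 mm above the bench. Fixed to the feeder.
- feed_button (a joint): Travel of the feed button in m: 0 up, 0.006 fully down; sprung, about 5 N to push fully down.
- feed_button_top (a point): Centre of the top face of the feed button: a round grey cap of 22 mm diameter in a dark steel collar, 80 mm in front of the axis at the middle of the feeder's front. Pressed straight down; moves with the button. Its top stands 52 mm above the bench when up.
- tin: Loose round tin of brass wool, 56 mm diameter, 32 mm high, behind the feeder. Origin at the centre of its underside. Leave alone.
- spool: Loose spool of solder, 62 mm diameter, 46 mm high, behind the feeder. Origin at the centre of its underside. Leave alone.
- tweezers: Loose bent tweezers, 118 mm long (along its y), lying left of the feeder. Origin under its middle. Leave alone.
- bottle: Loose upright needle bottle, 38 mm wide, 142 mm high, farther left. Origin at the centre of its underside. Leave alone.
- jar: Loose glass jar with a metal lid, 65 mm diameter, 85 mm high, far left. Origin at the centre of its underside. Leave alone.

How it is judged:
On the way, in this order (a step that is already met when the one before it is completed fails the run):
1. the pointer rests on the wing nut (horizontal distance between pointer_aim and wing_nut below 0.009 m and angular speed of selector below 0.1 rad/s), for 0.3 s.
2. the feed button is fully down with the pointer on the wing nut (horizontal distance between pointer_aim and wing_nut below 0.009 m and value of joint feed_button above 0.0048 m), for 0.1 s.
At the end, for the whole second after the job is handed in: The pointer's aim spot is within 9 mm (7 degrees) of the middle of the wing nut's disc, the selector is at rest, and the button has been pressed down (at least 4.8 of 6 mm) after that and is up again (all of step 1 and value of joint feed_button below 0.0015 m); the robot touches nothing.
It fails at once if the feed button was pressed while the pointer was not on the wing nut (horizontal distance between pointer_aim and wing_nut above 0.011 m and value of joint feed_button above 0.003 m).
It fails at once if the selector was pinched or forced (more than 20 N) (contact force between the fingers and selector above 20 N).
It fails at once if a bystander was moved more than 2 cm or lifted (distance of any of tin, spool, tweezers, bottle, jar from where it was at the start of the episode above 0.02 m).
It also fails if it takes over 54 s, if anything falls off the work surface, if the arm or the gripper's body presses on something with over 40 N, if the wrist force passes 120 N, or if a joint passes its speed limit or range.

ROBOT

A 7-joint arm with a two-finger parallel gripper is mounted at the origin on a cart in front of the work surface, level with it; the furniture and walls round the work are solid. World frame = base frame: x ahead of the robot, y to its left, z up, the work surface at z = 0. Lengths are in m, angles in rad, forces in N, time in s.
With the tool pointing down it reaches from about 0.425 to 0.925 m from the base axis. Payload 6.8 kg.
Tool frame: the origin (TCP) lies between the finger pads; the fingertips stand 25 mm ahead of it and the grasp point (between the pads) lies 6 mm ahead of it; z points along the fingers, y is the line along which they close (so a half turn about z gives the same grasp; the last joint's range is limited). The gripper opens to 88 mm and grips with 3 to 60 N. Pads are 20 mm wide; open, the fingers measure 115 mm over their backs; the gripper's body (75 mm by 178 mm) begins 61 mm behind the grasp point.
Start: joints at [-0.108, 0.477, 0.022, 1.555, -0.011, 1.109, -0.083], TCP at [0.675, 0, 0.248] pointing down, gripper open.
Joint ranges: [-2.96, 2.96], [-0.34, 2.1], [-1.41, 1.46], [0.24, 2.44], [-1.37, 4.51], [0.17, 1.92], [-2.96, 2.96]. Speed limits (rad/s): [2.39, 2.39, 3.14, 3.14, 3.14, 3.14, 3.14].

INTERFACE

Orientations are given as a unit quaternion [x, y, z, w].
In Python, from workcell import env, optics, job gives the robot as it stands.
- The arm moves only by the tool jog_arm, never from a script. Its argument "steps" is a list of rows, each a list of 5 numbers: the shift along the world's x, y, z in m, then the turn about the world's z in rad, then the closure in counts, from 0 (fully open) to 255 (shut). In form: [[x, y, z, turn, hand], ...]. A call has 1 to 12 rows; each row shifts and turns the commanded pose from where the row before left it; what a row does not reach is not made up. A row lasts 1/10 s, in which the tool goes at most 50 mm and 8.59 degrees, less where a joint would pass 70% of its speed; a pose out of reach is approached as far as the arm can. A call is refused whole if a number of a shift passes 0.05 or a number of a turn 0.15, either way. A call with a gripper value outside its range is refused whole. The fingers move at their own pace and stop on an object; "grip_force" is the grip in N (left out, the last holds). Time passes only in rows, so rows that do not move let the fingers close. It gives the time, the measured TCP pose, the force, the opening and the grip force at its end, in the units of the state.
- env.sense(): the state, without advancing time (a new reading comes with each control period).
- optics.snapshot(name): name is "scene" or "side" or "wrist"; returns (picture, depth): 480x640x3 uint8, red, green, blue; 480x640 float32, m along the optical axis (not along the pixel's ray), 0 where there is no reading.
- optics.get_calibration(name): a dict with "fx", "fy", "cx", "cy" (pixels), "rvec" (rotation vector, rad) and "tvec" (3), from world to camera coordinates, as OpenCV has them; the wrist camera has in their place "mount" (4x4, takes a point from camera to tool coordinates, whose origin is the TCP and whose axes are the flange's). Camera axes: x right, y down, z forward; pixel columns grow to the right and rows downward; lengths in m; the calibration is good to about 2 mm. A picture is of the moment at which its call begins: read the wrist's pose just before it. get_calibration takes no time and is no camera call.
- job.job_done(): hands the job in; it is judged then, once.
The state is a dict: "clock": time; "qpos": joint angles; "qd": joint speeds; "effort": joint torques, N m; "tool_pos": TCP position; "orientation": TCP orientation; "ft_force": force on the tool from outside, world axes, zero at the start; "torque": the same for the moment, N m; "grip_width": finger opening in m; "grasp_force": force on a finger pad.
Only numpy, scipy, OpenCV 4.12 (cv2) and the standard library are available. Lean on these libraries where they do the work, as an engineer would, in place of code of your own. Each camera call takes 0.05 s, during which the arm holds its last target. There are 200 camera calls.

## Working session

There is one attempt and no reset: what is moved stays moved. The work goes in short steps, Python scripts to look and compute and a tool call to move; the robot and the scene stay as the last step left them, time stands still between calls to the robot, and variables do not carry over. Pictures are saved under pics/ and viewed, at most 10 in all, crops included, and the job is handed in when it is done.

Besides the shell and the picture viewer there is one more tool, called after ">>>" as name(argument=value, ...) on one line, values as JSON. jog_arm: Moves the arm, as the interface text tells. Its arguments: {"type":"object","properties":{"steps":{"type":"array","items":{"type":"array","items":{"type":"number"}}},"grip_force":{"type":"number"}},"required":["steps"]}

```bash
mkdir -p pics; cat > h.py <<'E'
import numpy as np,cv2
from workcell import env,optics,job
from scipy.spatial.transform import Rotation as R
def cam(n,s=None):
    c=optics.get_calibration(n);K=np.array([[c['fx'],0,c['cx']],[0,c['fy'],c['cy']],[0,0,1]])
    if 'mount' in c:
        T=np.eye(4);T[:3,:3]=R.from_quat(s['orientation']).as_matrix();T[:3,3]=s['tool_pos']
        T=T@np.array(c['mount']);return K,T[:3,:3],T[:3,3]
    Rm=cv2.Rodrigues(np.array(c['rvec'],float))[0];return K,Rm.T,-Rm.T@np.array(c['tvec'],float)
def ray(C,u,v,z):
    K,Rw,o=C;d=Rw@np.linalg.inv(K)@[u,v,1];return o+d*(z-o[2])/d[2]
def proj(C,p):
    K,Rw,o=C;q=K@(Rw.T@(np.array(p)-o));return q[:2]/q[2]
E
python3 - <<'E'
from h import *
s=env.sense();print(s)
ims=[]
for n in ['scene','wrist']:
    p,d=optics.snapshot(n);cv2.imwrite(f'pics/{n}0.png',p[:,:,::-1]);np.save(f'{n}0.npy',d)
    C=cam(n,s);print(n,C[2],C[1][:,2])
E
```

```text
{'clock': 0.0, 'qpos': array([-0.10809271,  0.47779422,  0.02236841,  1.55641077, -0.01149858,
        1.10929206, -0.08307944]), 'qd': array([ 1.31485935e-05,  1.81206830e-03,  1.74079516e-03, -8.02837487e-04,
       -6.82284135e-05, -1.12561891e-03,  4.06341367e-04]), 'effort': array([-1.31144458e-03, -5.82851672e+01,  1.53386436e+00, -2.72606850e+01,
       -5.43364382e-02,  1.69422745e-02,  2.21527275e-04]), 'tool_pos': array([ 6.74461602e-01, -3.34448844e-05,  2.46703360e-01]), 'orientation': array([ 7.07102812e-01,  7.07110193e-01, -6.77242494e-04, -5.74220572e-04]), 'ft_force': array([-0.17380361,  0.45793467, -0.28931376]), 'torque': array([ 0.02481953, -0.06996185, -0.01187366]), 'grasp_force': 0.0, 'grip_width': 0.08744261100677504}
scene [-0.20746142 -0.38984508  0.78187519] [ 0.69674613  0.36354857 -0.61836661]
wrist [0.67415166 0.07548865 0.38452985] [-0.00147867 -0.28240855 -0.95929309]
```

View pics/scene0.png

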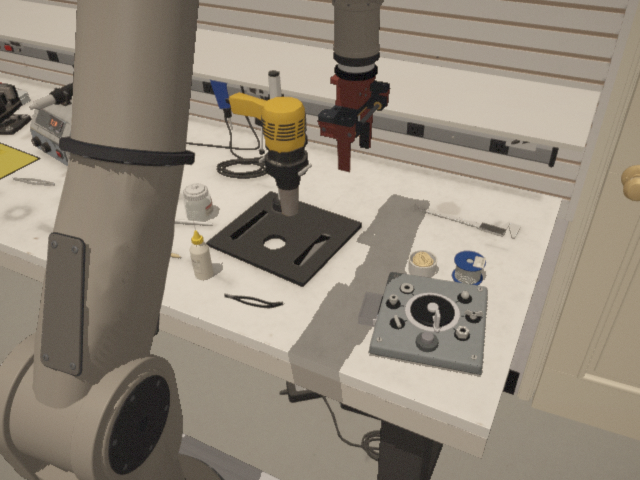

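View pics/wrist0.png

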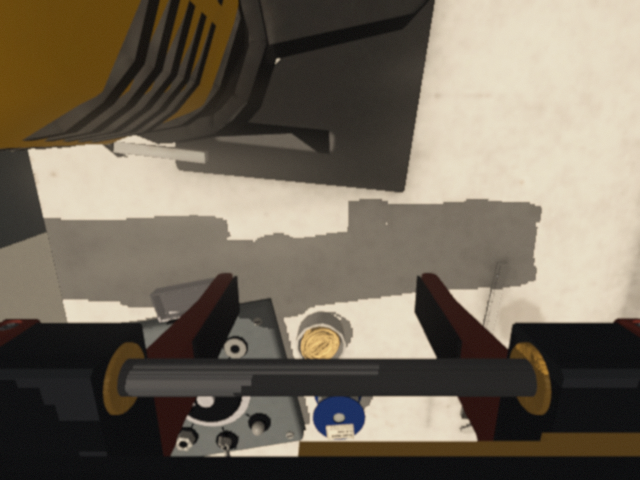

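The scene view shows the feeder right of centre: selector about (433,313), button (427,340), tin and spool behind it. The wrist view sees it only partly, behind the left finger. I'll zoom in on the scene view.

```bash
python3 - <<'E'
from h import *
p=cv2.imread('pics/scene0.png');cv2.imwrite('pics/crop0.png',cv2.resize(p[265:375,360:500],None,fx=5.4,fy=5.4,interpolation=cv2.INTER_CUBIC))
C=cam('scene');d=np.load('scene0.npy')
for n,u,v,z in [('selector',433,313,.038),('button',427.5,335,.052),('cornerFL',373,350,.03),('cornerFR',484,365,.03),('cornerBR',488,284,.03),('cornerBL',405,275,.03)]:
    print(n,ray(C,u,v,z).round(3))
E
```

```text
selector [ 0.526 -0.222  0.038]
button [ 0.458 -0.234  0.052]
cornerFL [ 0.406 -0.157  0.03 ]
cornerFR [ 0.455 -0.334  0.03 ]
cornerBR [ 0.652 -0.291  0.03 ]
cornerBL [ 0.609 -0.139  0.03 ]
```

View pics/crop0.png

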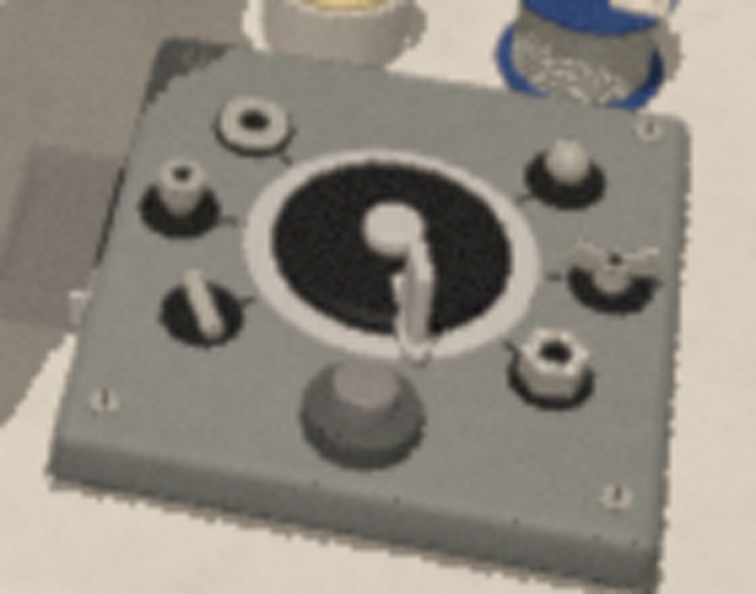

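The crop shows the pointer toward the front. The wing nut is at the right middle, crop (612,278), which is the +1.6 rad slot. The ring pose will be confirmed with the wrist camera above the feeder.

>>> jog_arm(steps=[[-0.02,-0.033,0.005,0,0],[-0.02,-0.033,0.005,0,0],[-0.02,-0.033,0.005,0,0],[-0.02,-0.033,0.005,0,0],[-0.02,-0.033,0.005,0,0],[-0.02,-0.033,0.005,0,0],[-0.02,-0.033,0.005,0,0],[0,0,0,0,0],[0,0,0,0,0],[0,0,0,0,0]])

```text
clock: 1.1
tool_pos: [0.5355, -0.2296, 0.2823]
orientation: [0.706, 0.708, 0.0, -0.0]
ft_force: [-0.0, -0.0, 0.2]
grip_width: 0.0876
grasp_force: 0.0
```

```bash
python3 - <<'E'
from h import *
s=env.sense();p,d=optics.snapshot('wrist');cv2.imwrite('pics/wrist1.png',p[:,:,::-1])
np.save('pose1.npy',np.r_[s['tool_pos'],s['orientation']]);print(s['tool_pos'],s['orientation'])
E
```

```text
[ 0.53553849 -0.22958157  0.28227686] [ 7.06490017e-01  7.07722850e-01  2.20084557e-04 -4.19188036e-04]
```

View pics/wrist1.png

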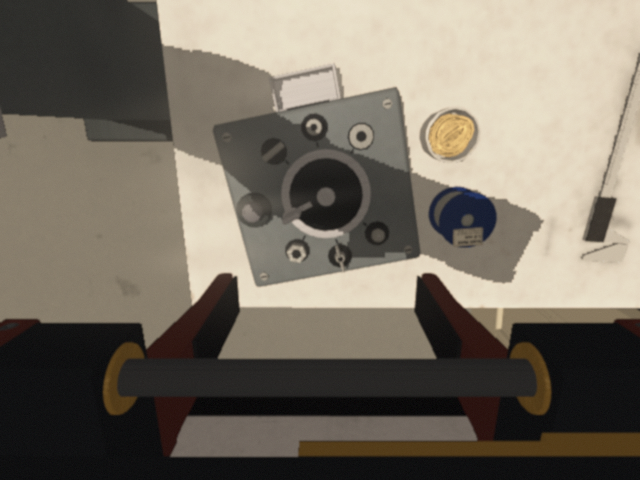

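The wrist view is clear: hub (326,197), fin and pointer along to about (287,215), button (255,209), wing nut (340,256), spool (463,215). Next I compute the positions.

```bash
python3 - <<'E'
from h import *
q=np.load('pose1.npy');C=cam('wrist',dict(tool_pos=q[:3],orientation=q[3:]))
P=lambda u,v,z:ray(C,u,v,z)[:2]
pts=[(274,152,-.9),(315,126,-1.6),(361,136,-2.3),(296,252,.9),(340,257,1.6),(376.5,234,2.3)]
W=np.array([P(u,v,.033) for u,v,_ in pts]);a=np.array([t for *_,t in pts])
M=-.072*np.c_[np.cos(a),np.sin(a)]
mw,mm=W.mean(0),M.mean(0);A=(M-mm);B=(W-mw)
th=np.arctan2((A[:,0]*B[:,1]-A[:,1]*B[:,0]).sum(),(A*B).sum())
Rt=np.array([[np.cos(th),-np.sin(th)],[np.sin(th),np.cos(th)]])
c=mw-Rt@mm;print('yaw',th,'c',c,'resid mm',((c+M@Rt.T-W)*1e3).round(1).tolist())
print('hub',P(326,197,.044),'button meas',P(254.5,209,.052),'pred',c+Rt@[-.08,0])
print('wing meas',W[4],'pred',c+Rt@M[4])
n=P(287,216,.038);f=n-c;print('pointer ang',np.arctan2(f[1],f[0]),'r',np.hypot(*f),'wing ang',th+np.pi+1.6)
# scene check
S=cam('scene');print('scene proj axis',proj(S,[*c,.044]),'wing',proj(S,[*(c+Rt@M[4]),.033]),'button',proj(S,[*(c+Rt@[-.08,0]),.052]))
E
```

```text
yaw 0.19263375757125237 c [ 0.53404884 -0.22151114] resid mm [[0.0, 0.4], [-0.5, -1.7], [0.1, -0.9], [0.9, 1.2], [-0.6, 0.9], [0.1, 0.1]]
hub [ 0.53432373 -0.22109241] button meas [ 0.45919482 -0.23249855] pred [ 0.45552856 -0.23682671]
wing meas [ 0.55045576 -0.29267116] pred [ 0.54989045 -0.29174677]
pointer ang -2.6686724320311925 r 0.04774981389784955 wing ang 4.934226411161045
scene proj axis [434.32109298 307.3905067 ] wing [474.48351506 318.06854306] button [428.86612867 336.69671212]
```

```bash
cat >> h.py <<'E'
c0=np.array([.534,-.2213])
def tp(phi,d):
    r=np.array([np.cos(phi),np.sin(phi)]);t=np.array([-r[1],r[0]]);return c0+.04*r-d*t
E
python3 - <<'E'
from h import *
S=cam('scene')
n=ray(S,360+415/5.4,265+352/5.4,.040)[:2]-c0;print('scene nose ang',np.arctan2(n[1],n[0])+2*np.pi,np.hypot(*n))
p=tp(3.6,.027);print('start',p,p-[.5355,-.2296],'turn',3.6-np.pi)
prev=p
for f in np.r_[3.6,np.arange(3.7,4.95,.1)]:
    q=tp(f,.013);print(round(f,2),((q-prev)*1e3).round(1),q.round(4));prev=q
E
```

```text
scene nose ang 3.552663326122305 0.05160507724613489
start [ 0.48618161 -0.21478834] [-0.04931839  0.01481166] turn 0.458407346410207
3.6 [  6.2 -12.6] [ 0.4924 -0.2273]
3.7 [ 0.8 -4.1] [ 0.4932 -0.2315]
3.8 [ 1.2 -4. ] [ 0.4944 -0.2355]
3.9 [ 1.6 -3.9] [ 0.496  -0.2394]
4.0 [ 2.  -3.7] [ 0.498  -0.2431]
4.1 [ 2.4 -3.5] [ 0.5004 -0.2466]
4.2 [ 2.7 -3.2] [ 0.5031 -0.2498]
4.3 [ 3.  -2.9] [ 0.5061 -0.2527]
4.4 [ 3.3 -2.6] [ 0.5093 -0.2554]
4.5 [ 3.5 -2.3] [ 0.5129 -0.2577]
4.6 [ 3.7 -1.9] [ 0.5166 -0.2596]
4.7 [ 3.9 -1.5] [ 0.5205 -0.2611]
4.8 [ 4.  -1.1] [ 0.5245 -0.2623]
4.9 [ 4.1 -0.7] [ 0.5287 -0.263 ]
```

>>> jog_arm(steps=[[-0.012,0.004,-0.02,0.115,255],[-0.012,0.004,-0.02,0.115,255],[-0.012,0.004,-0.02,0.115,255],[-0.013,0.003,-0.02,0.115,255],[0,0,-0.03,0,255],[0,0,-0.03,0,255],[0,0,-0.03,0,255],[0,0,0,0,255],[0,0,0,0,255],[0,0,0,0,255],[0,0,0,0,255]], grip_force=10)

```text
clock: 2.25
tool_pos: [0.4872, -0.2161, 0.1142]
orientation: [0.527, 0.85, 0.0, 0.001]
ft_force: [-1.0, 0.2, 0.0]
grip_width: 0.0028
grasp_force: 0.0
```

>>> jog_arm(steps=[[-0.001,0.001,-0.017,0,255],[0,0,-0.016,0,255],[0,0,0,0,255],[0,0,0,0,255]])

```text
clock: 2.65
tool_pos: [0.4855, -0.2152, 0.0805]
orientation: [0.527, 0.85, 0.0, 0.0]
ft_force: [0.5, -0.4, 0.0]
grip_width: 0.0005
grasp_force: 0.0
```

```bash
python3 - <<'E'
from h import *
s=env.sense();print(s['tool_pos'],s['ft_force'],s['grip_width'])
a,_=optics.snapshot('scene');b,_=optics.snapshot('wrist')
a=cv2.resize(a[235:375,350:510],(686,600))
cv2.imwrite('pics/v2.png',a[:,:,::-1])
E
```

```text
[ 0.48545651 -0.21517051  0.08050602] [ 0.49272718 -0.41564149  0.04748149] 0.0005118829201389313
```

View pics/v2.png

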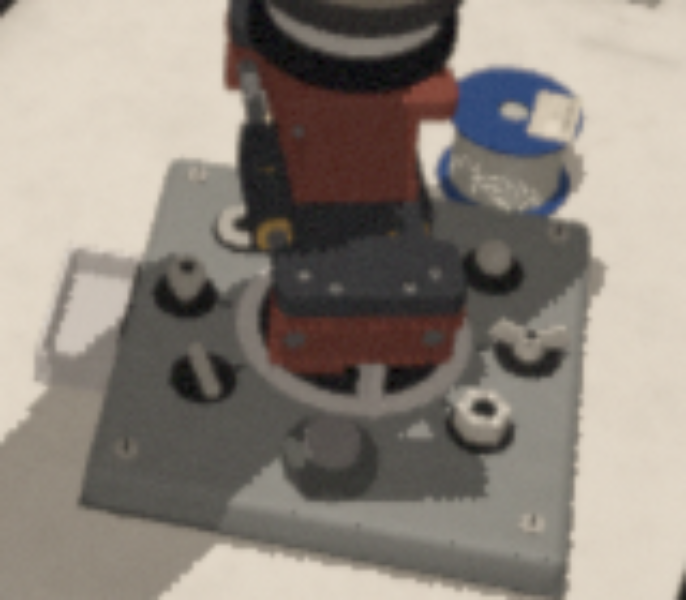

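The fingers are down beside the fin, left of the nose at crop (370,385). The red block hides them, so I check by projecting the known points.

```bash
python3 - <<'E'
from h import *
S=cam('scene')
k=600/140
f=lambda p:((proj(S,p)-[350,235])*k).round()
t=[.4855,-.2152]
for z in (.0555,.08,.135,.2):print(z,f([*t,z]))
u=np.array([np.cos(.459),np.sin(.459)])
for e in (-.0135,.0135,-.089,.089):print(e,f([*(np.array(t)+u*e),.0555]),f([*(np.array(t)+u*e),.135]))
for a in (3.5,3.6):print(a,f([c0[0]+.054*np.cos(a),c0[1]+.054*np.sin(a),.04]),f([c0[0]+.05*np.cos(a),c0[1]+.05*np.sin(a),.068]))
_,d=optics.snapshot('scene')
C=S
for (x,y) in [(300,355),(430,355),(360,365),(340,290),(370,385)]:
    px,py=350+x/k,235+y/k;dd=d[int(py),int(px)];K,Rw,o=S
    print((x,y),(o+Rw@np.linalg.inv(K)@[px,py,1]*dd).round(3))
E
```

```text
0.0555 [311. 362.]
0.08 [316. 319.]
0.135 [329. 217.]
0.2 [344.  87.]
-0.0135 [316. 387.] [333. 241.]
0.0135 [307. 338.] [324. 193.]
-0.089 [342. 535.] [362. 387.]
0.089 [285. 213.] [300.  70.]
3.5 [366. 412.] [372. 356.]
3.6 [379. 412.] [385. 356.]
(300, 355) [ 0.404 -0.231  0.143]
(430, 355) [ 0.428 -0.272  0.139]
(360, 365) [ 0.502 -0.231  0.046]
(340, 290) [ 0.404 -0.243  0.18 ]
(370, 385) [ 0.49  -0.239  0.049]
```

The red block is the gripper body at z ≈ 0.14, so it clears everything. Now I push along the arc.

>>> jog_arm(steps=[[0.003,-0.006,0,0,255],[0.004,-0.006,0,0,255],[0.001,-0.004,0,0.1,255],[0.001,-0.004,0,0.1,255],[0.0015,-0.004,0,0.1,255],[0.002,-0.0037,0,0.1,255],[0.0024,-0.0035,0,0.1,255],[0.0027,-0.0032,0,0.1,255],[0.003,-0.003,0,0.1,255],[0.0033,-0.0026,0,0.1,255],[0,0,0,0,255],[0,0,0,0,255]])

```text
clock: 4.0
tool_pos: [0.509, -0.2556, 0.0796]
orientation: [0.156, 0.988, -0.0, 0.0]
ft_force: [-0.2, -0.0, 0.3]
grip_width: 0.0006
grasp_force: 0.1
```

>>> jog_arm(steps=[[0.0035,-0.0023,0,0.1,255],[0.0037,-0.0019,0,0.1,255],[0.0039,-0.0015,0,0.1,255],[0.004,-0.0011,0,0.1,255],[0.002,-0.0004,0,0.05,255],[0,0,0,0,255],[0,0,0,0,255]])

```text
clock: 4.7
tool_pos: [0.526, -0.2625, 0.0797]
orientation: [-0.068, 0.998, -0.0, 0.0]
ft_force: [-0.9, -0.9, -0.0]
grip_width: 0.0004
grasp_force: 0.3
```

```bash
python3 - <<'E'
from h import *
s=env.sense();print(s['tool_pos'],s['orientation'],s['ft_force'],tp(4.85,.013))
np.save('pose3.npy',np.r_[s['tool_pos'],s['orientation']])
b,_=optics.snapshot('wrist');a,d=optics.snapshot('scene')
S=cam('scene');cv2.imwrite('scene3.png',a[:,:,::-1]);cv2.imwrite('wrist3.png',b[:,:,::-1])
a=cv2.resize(a[265:375,360:500],(400,314),interpolation=cv2.INTER_CUBIC);b=cv2.resize(b,(400,300))
cv2.imwrite('pics/v3.png',np.vstack([a,b])[:,:,::-1][:600])
E
```

```text
[ 0.52596837 -0.2625251   0.07969797] [-6.80500115e-02  9.97681894e-01 -1.75728289e-04  5.12346018e-05] [-0.87928523 -0.85972706 -0.03932565] [ 0.52660998 -0.26270516]
```

View pics/v3.png

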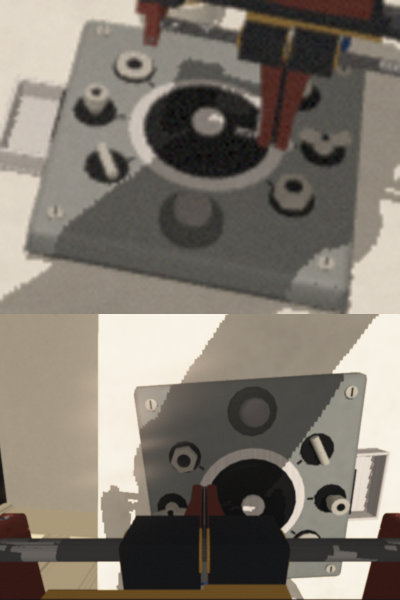

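The fingers have carried the fin round to just short of the wing nut. The fin is hidden behind the fingers, so I finish the push, back off, lift and look.

>>> jog_arm(steps=[[0.002,-0.0003,0,0.04,255],[0.0015,-0.0002,0,0.04,255],[0,0,0,0,255],[0,0,0,0,255],[-0.008,-0.002,0,0,255],[-0.012,-0.002,0.01,0,255],[-0.02,0,0.04,0,255],[-0.02,0,0.045,0,255],[-0.02,0,0.045,0,255],[0,0,0.03,0,255],[0,0,0,0,255],[0,0,0,0,255]])

```text
clock: 6.0
tool_pos: [0.449, -0.267, 0.2506]
orientation: [-0.109, 0.994, -0.001, 0.001]
ft_force: [-0.0, 1.1, -0.1]
grip_width: 0.0007
grasp_force: 0.0
```

```bash
python3 - <<'E'
from h import *
s=env.sense();print(s['tool_pos'],s['orientation'],s['ft_force'])
np.save('pose4.npy',np.r_[s['tool_pos'],s['orientation']])
b,_=optics.snapshot('wrist');a,d=optics.snapshot('scene')
cv2.imwrite('scene4.png',a[:,:,::-1]);cv2.imwrite('wrist4.png',b[:,:,::-1])
a=cv2.resize(a[265:375,360:500],(400,314),interpolation=cv2.INTER_CUBIC);b=cv2.resize(b,(380,285))
b=np.pad(b,((0,0),(0,20),(0,0)))
cv2.imwrite('pics/v4.png',np.vstack([a,b])[:,:,::-1])
E
```

```text
[ 0.44895522 -0.26695018  0.25059471] [-1.08893249e-01  9.94052945e-01 -7.63791630e-04  6.46949616e-04] [-0.03377868  1.05700401 -0.10064779]
```

View pics/v4.png

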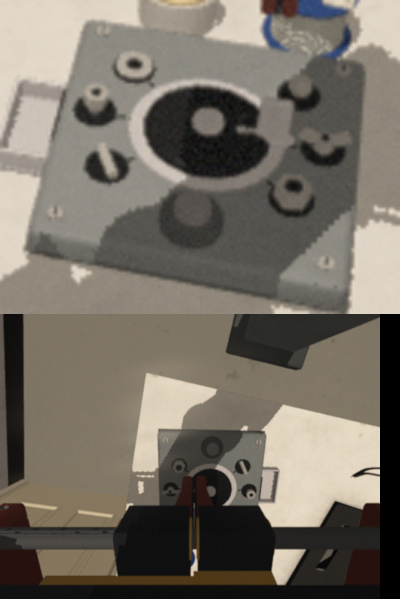

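The scene view now shows the fin at (275,118) of the crop, with the nose tip near (291,141) heading toward the wing nut disc at (323,150). I'll quantify the angle.

```bash
python3 - <<'E'
from h import *
S=cam('scene')
f=lambda p:(proj(S,p)-[360,265])*6
for a in (4.75,4.85,4.95,5.05):
    r=np.array([np.cos(a),np.sin(a)]);g=lambda R,z:f([*(c0+R*r),z]).round()
    print(a,'tip',g(.054,.041),'fin top in/out',g(.03,.068),g(.05,.068),'fin base',g(.03,.044))
print('wing',f([.550,-.292,.033]),'axis',f([*c0,.044]))
a=cv2.imread('scene4.png')[265:365,400-40:490];cv2.imwrite('pics/v5.png',cv2.resize(a,None,fx=6,fy=6,interpolation=cv2.INTER_CUBIC))
E
```

```text
4.75 tip [623. 313.] fin top in/out [553. 224.] [621. 243.] fin base [544. 283.]
4.85 tip [626. 300.] fin top in/out [555. 218.] [624. 232.] fin base [546. 276.]
4.95 tip [628. 288.] fin top in/out [556. 211.] [626. 220.] fin base [547. 269.]
5.05 tip [628. 275.] fin top in/out [556. 204.] [626. 208.] fin base [547. 262.]
wing [687.84201768 318.43470354] axis [445.19563476 254.23335168]
```

View pics/v5.png

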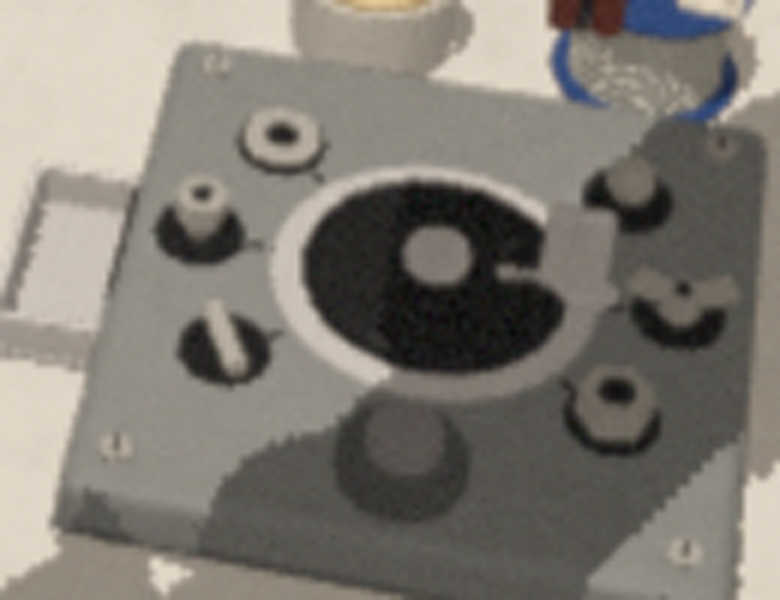

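Correcting the crop by the hub offset, the pointer sits at 4.95 ± 0.05 rad against 4.93 for the wing nut. That is well inside the tolerance. Next is the button at (0.456, -0.236).

>>> jog_arm(steps=[[0.003,0.015,-0.04,0,255],[0.004,0.016,-0.04,0,255],[0,0,-0.04,0,255],[0,0,-0.035,0,255],[0,0,-0.01,0,255],[0,0,0,0,255],[0,0,0,0,255],[0,0,0,0,255]])

```text
clock: 6.9
tool_pos: [0.4576, -0.2362, 0.0862]
orientation: [-0.109, 0.994, -0.001, 0.001]
ft_force: [0.2, 0.7, 0.6]
grip_width: 0.0001
grasp_force: 0.0
```

>>> jog_arm(steps=[[-0.001,0,-0.005,0,255],[0,0,-0.004,0,255],[0,0,-0.003,0,255],[0,0,-0.002,0,255],[0,0,0,0,255],[0,0,0,0,255]])

```text
clock: 7.5
tool_pos: [0.456, -0.2362, 0.0714]
orientation: [-0.109, 0.994, -0.001, 0.0]
ft_force: [-1.4, -0.1, 8.0]
grip_width: 0.0005
grasp_force: 4.1
```

>>> jog_arm(steps=[[0,0,-0.001,0,255],[0,0,-0.001,0,255],[0,0,0,0,255],[0,0,0,0,255],[0,0,0,0,255]])

```text
clock: 8.0
tool_pos: [0.4561, -0.2362, 0.0709]
orientation: [-0.109, 0.994, -0.001, 0.0]
ft_force: [-6.9, 1.7, 26.8]
grip_width: 0.0005
grasp_force: 13.6
```

The force rose to 27 N with no further travel, so the button is fully down. I lift off now.

>>> jog_arm(steps=[[0,0,0.005,0,255],[0,0,0.01,0,255],[0,0,0.03,0,255],[0,0,0.04,0,255],[-0.01,0,0.04,0,255],[-0.01,-0.01,0.04,0,255],[0,0,0,0,255],[0,0,0,0,255],[0,0,0,0,255]])

```text
clock: 8.9
tool_pos: [0.4348, -0.2451, 0.2325]
orientation: [-0.11, 0.994, 0.001, -0.001]
ft_force: [-0.1, 0.2, -0.8]
grip_width: 0.0007
grasp_force: 0.0
```

```bash
python3 - <<'E'
from h import *
a,d=optics.snapshot('scene');cv2.imwrite('pics/v6.png',cv2.resize(a[265:365,360:490],None,fx=5,fy=5,interpolation=cv2.INTER_CUBIC)[:,:,::-1])
K,Rw,o=cam('scene')
q=np.array([o+Rw@np.linalg.inv(K)@[u,v,1]*d[v,u] for u in range(424,432) for v in range(334,340)]);print('cap z',np.median(q,0))
E
```

```text
cap z [ 0.45389493 -0.23503969  0.05305177]
```

View pics/v6.png

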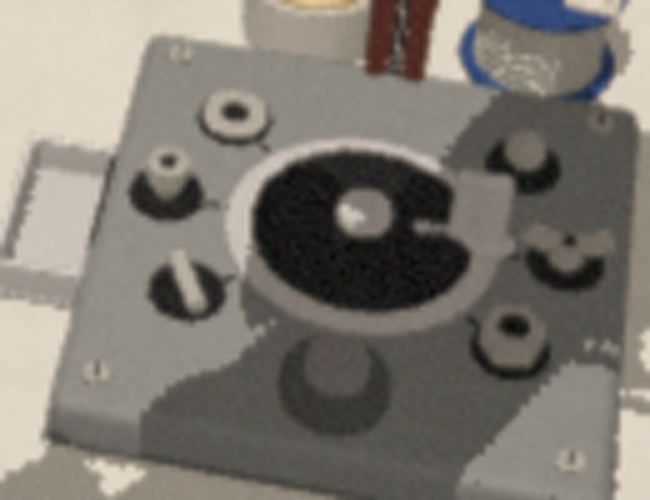

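The pointer is unchanged, with its tip at (513,244) toward the wing nut at (567,262). The button cap is back up at z ≈ 0.053, and the arm is clear.

```bash
python3 -c "
from workcell import job
print(job.job_done())"
```

```text
the job is handed in; nothing more can be done
None
```

I set the selector to the wing nut (measured within about 0.05 rad), pressed the feed button fully down and let it spring back, and handed the job in with the arm clear; no verdict was shown.

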